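Close the springy carton and weight it shut

TASK

Close the packed carton: fold in the two short end flaps first, then fold the large cover flap over them, and finally set the steel hold-down weight flat on the middle of the cover, with its grip up, and let go, so that the carton stays fully shut. The card is springy, so the weight only keeps the cover shut if you bear down on it until the cover lies quite flat; the carton stands on a foam pad of unknown thickness, so feel for the top, and do not crush the carton or drop the weight on it. Leave the wood block, the spray can and the screwdriver where they are.

Things in the scene. Friction and masses are not known exactly. Their poses are not given: they have to be found in the camera images.
- carton: Where the open brown carton stands. Origin: on the bench under its centre; x towards the cover's crease (far side), y to its left end. Carton 140 (x) by 200 (y) by 100 mm high, walls 5 mm, does not move. It stands on a dark foam pad of UNMEASURED thickness, 4 to 36 mm, so its rim is 104 to 136 mm above this origin. Over 50 N on carton or flaps crushes it.
- end_left (a joint): Angle of the left end flap: 0 flat closed, 1.57 upright, more leans outward. Crease on the carton's +y end (100 mm from the centre) at rim height, along x. Card 120 mm along the crease (-65 to +55 mm in carton x), 70 mm from crease to free edge, 4 mm thick. Springs back up to about 0.3 when pressed flat and let go, else stays where left. About 2.5 N at the free edge folds it.
- end_right (a joint): Angle of the right end flap, the mirror image of the left one, crease on the carton's -y end: 0 flat closed, 1.57 upright, more leans outward.
- cover (a joint): Angle of the cover flap: 0 flat closed (upper face then 11 mm above the rim), 1.57 upright, more leans away from the robot. Crease on the carton's +x side (70 mm from the centre), 6 mm above the rim, along y. Card 196 mm along the crease, 140 mm to the free edge, 5 mm thick. Springs up to about 0.5 when let go, else stays. 4 N at the free edge folds it, 10 N flattens it; the weight then holds it.
- weight: Hold-down weight, about 0.75 kg: a bright steel plate 50 mm (x) by 120 mm (y) by 15 mm thick, with a black upright grip rib on top, 20 mm thick (x), 70 mm long (y), up to 52 mm above the underside. Origin: centre of the underside; z up.
- weight_grip (a point): Point on the weight's grip rib where to take it, 38 mm above its underside; the fingers close along the weight's x.
- block: Bystander: plain wood block 55 x 130 x 40 mm high, origin at the centre of its underside.
- spray_can: Bystander: upright spray can, radius 26 mm, height 170 mm, origin at the centre of its underside.
- screwdriver: Bystander: screwdriver lying on the bench.
- vise: Bystander: small grey bench vise, about 110 mm across and 103 mm high, stuck to the bench; origin at the centre of its underside.
Mind the look-alikes: they are no part of the job. Leave any green look-alike of the weight alone.

How it is judged:
By the outcome, as a careful person would: the job done as asked, in the order asked, and still so for the second after the job is handed in, with the robot touching nothing.
It also fails if it takes over 72 s, if anything falls off the work surface, if the arm or the gripper's body presses on something with over 40 N, if the wrist force passes 120 N, or if a joint passes its speed limit or range.

ROBOT

A 6-joint arm with a two-finger parallel gripper is mounted at the origin on the work surface. World frame = base frame: x ahead of the robot, y to its left, z up, the work surface at z = 0. Lengths are in mm, angles in rad, forces in N, time in s.
With the tool pointing down it reaches from about 300 to 775 mm from the base axis. Payload 14.6 kg.
Tool frame: the origin (TCP) lies at the very end of the fingers, on their centre line; the grasp point (between the pads) lies 19 mm behind it; z points along the fingers, y is the line along which they close (so a half turn about z gives the same grasp; the last joint's range is limited). The gripper opens to 94 mm and grips with 3 to 60 N. Pads are 16 mm wide; open, the fingers measure 119 mm over their backs; the gripper's body (75 mm by 177 mm) begins 78 mm behind the grasp point.
Start: joints at [-1.181, 0.3, 1.521, -0, 1.321, -0.067], TCP at [242.585, -493.601, 205.446] pointing down, gripper open.
Joint ranges: [-3.03, 3.03], [-0.79, 2.21], [0.23, 2.52], [-1.04, 4.18], [0, 3.07], [-2.55, 2.55]. Speed limits (rad/s): [2.22, 2.22, 2.57, 3.14, 3.14, 3.14].

INTERFACE

Orientations are given as [roll, pitch, yaw] about the fixed x, y, z axes, in that order (R = Rz(yaw) Ry(pitch) Rx(roll)).
In Python, from cell import manip gives the robot as it stands.
- The arm moves only by the tool servo_tool, never from a script. Its argument "rows" is a list of rows, each a list of 7 numbers: the turn, a rotation vector about the world's x, y, z in degrees, then the shift along the world's x, y, z in mm, then the closure, from 0 (fully open) to 1 (shut). In form: [[rx, ry, rz, dx, dy, dz, fingers], ...]. A call has 1 to 20 rows; each row shifts and turns the commanded pose from where the row before left it; what a row does not reach is not made up. A row lasts 1/8 s, in which the tool goes at most 62.5 mm and 10.7 degrees, less where a joint would pass 70% of its speed; a pose out of reach is approached as far as the arm can. A call with a gripper value outside its range is refused whole. The fingers move at their own pace and stop on an object; "grip_force" is the grip in N (left out, the last holds). Time passes only in rows, so rows that do not move let the fingers close. It gives the time, the measured TCP pose, the force, the opening and the grip force at its end, in the units of the state.
- manip.read_state(): the state, without advancing time (a new reading comes with each control period).
- manip.camera(name): name is "scene" or "top" or "wrist"; returns the picture (480x640x3 uint8, red, green, blue); there is no depth.
- manip.camera_info(name): a dict with "fx", "fy", "cx", "cy" (pixels), "D" ([k1, k2, p1, p2, k3] as OpenCV has them; the pictures are not rectified), "position" and "rotation" of the camera in the world; the wrist camera has in their place "T_tool_cam" (4x4, takes a point from camera to tool coordinates, whose origin is the TCP and whose axes are the flange's). Camera axes: x right, y down, z forward; pixel columns grow to the right and rows downward; lengths in mm; the calibration is good to about 2 mm. A picture is of the moment at which its call begins: read the wrist's pose just before it. camera_info takes no time and is no camera call.
- manip.sign_off(): hands the job in; it is judged then, once.
The state is a dict: "clock": time; "joints": joint angles; "qd": joint speeds; "effort": joint torques, N m; "eef_pos": TCP position; "eef_rot": TCP orientation; "wrist_force": force on the tool from outside, world axes, zero at the start; "moment": the same for the moment, N m; "finger_gap": finger opening in mm; "finger_force": force on a finger pad.
Only numpy, scipy, OpenCV 4.12 (cv2) and the standard library are available. Lean on these libraries where they do the work, as an engineer would, in place of code of your own. Each camera call takes 0.05 s, during which the arm holds its last target. There are 200 camera calls.

## Working session

There is one attempt and no reset: what is moved stays moved. The work goes in short steps, Python scripts to look and compute and a tool call to move; the robot and the scene stay as the last step left them, time stands still between calls to the robot, and variables do not carry over. Pictures are saved under pics/ and viewed, at most 10 in all, crops included, and the job is handed in when it is done.

Besides the shell and the picture viewer there is one more tool, called after "Request:" as name(argument=value, ...) on one line, values as JSON. servo_tool: Moves the arm, as the interface text tells. Its arguments: {"type":"object","properties":{"rows":{"type":"array","items":{"type":"array","items":{"type":"number"}}},"grip_force":{"type":"number"}},"required":["rows"]}

```bash
ls; mkdir -p pics
python3 - <<'E'
from cell import manip
import cv2
for n in("scene","top"):
    cv2.imwrite(f"pics/{n}0.png",manip.camera(n)[:,:,::-1]); print(n,manip.camera_info(n))
print(manip.camera_info("wrist")); print(manip.read_state())
E
```

```text
pics
scene {'fx': 536.8466478937152, 'fy': 536.8466478937152, 'cx': 317.75568822683306, 'cy': 242.01605223902618, 'D': array([-0.14173301,  0.        ,  0.        ,  0.        ,  0.        ]), 'position': array([1412.42759194, -118.83510852, 1237.45926367]), 'rotation': array([-2.46499792, -0.00965201,  1.52637135])}
top {'fx': 527.2390616309992, 'fy': 527.2390616309992, 'cx': 313.38096495493267, 'cy': 246.80748147679847, 'D': array([-0.09194153,  0.        ,  0.        ,  0.        ,  0.        ]), 'position': array([ 362.68406059,  -58.99210614, 1372.81822799]), 'rotation': array([-3.04676331,  0.00330389, -1.59566824])}
{'fx': 387.42908588813947, 'fy': 387.42908588813947, 'cx': 318.3438972711479, 'cy': 240.4238249394962, 'D': array([-0.01796318,  0.        ,  0.        ,  0.        ,  0.        ]), 'T_tool_cam': array([[-2.62944900e-04, -9.66365924e-01, -2.57170821e-01,
         7.38482283e+01],
       [ 9.99999947e-01, -2.05071844e-04, -2.51857671e-04,
         7.95235463e-01],
       [ 1.90648176e-04, -2.57170873e-01,  9.66365927e-01,
        -1.80085243e+02],
       [ 0.00000000e+00,  0.00000000e+00,  0.00000000e+00,
         1.00000000e+00]])}
{'clock': 0.1, 'joints': array([-1.18057446e+00,  3.00411582e-01,  1.52151465e+00, -1.59209040e-05,
        1.32070470e+00, -6.65969226e-02]), 'qd': array([ 0.00073014,  0.0001898 , -0.00314995, -0.00115219, -0.00114327,
       -0.00053064]), 'effort': array([ 1.12373880e-04, -5.32649803e+01, -3.53286982e+01,  7.09134294e-02,
        2.35031551e-02, -6.44852798e-05]), 'eef_pos': array([ 242.50766542, -493.38695979,  204.94708203]), 'eef_rot': array([-3.14055565e+00, -5.37076588e-05,  4.56822714e-01]), 'wrist_force': array([ 0.58596964, -0.07937455,  0.07555321]), 'moment': array([ 0.0223395 ,  0.06476705, -0.04294798]), 'finger_force': 0.0, 'finger_gap': 93.75403859497298}
```

View pics/scene0.png

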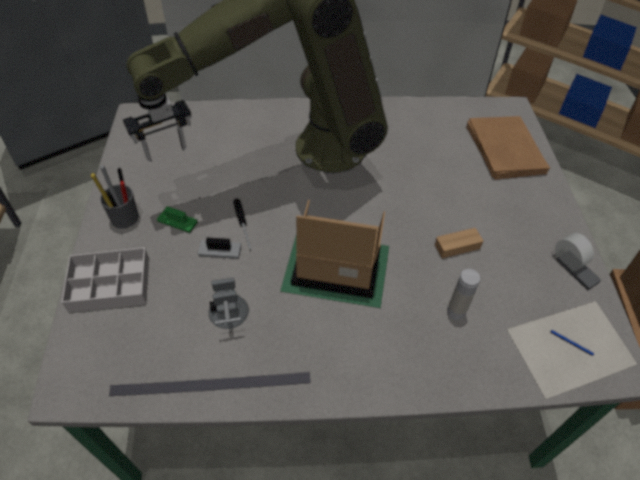

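View pics/top0.png

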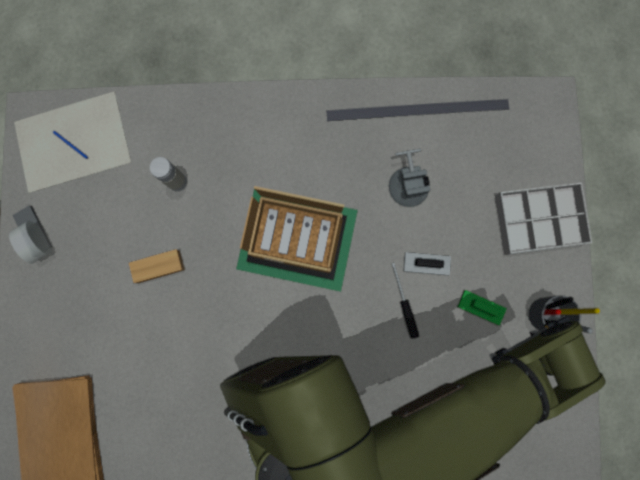

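The top view shows the carton at about (293,235) with its cover on the far side. Two things could be the weight: the bright plate with a black rib at (428,263), which fits the description, and a green look-alike at (482,307), which I'll leave alone. I'll confirm in an enlarged crop.

```bash
cat > h.py <<'E'
import numpy as np, cv2
from cell import manip
from scipy.spatial.transform import Rotation as R
def cam(n, st=None):
    c=manip.camera_info(n)
    K=np.array([[c['fx'],0,c['cx']],[0,c['fy'],c['cy']],[0,0,1.]])
    if n=='wrist':
        T=np.eye(4);T[:3,:3]=R.from_euler('xyz',st['eef_rot']).as_matrix();T[:3,3]=st['eef_pos'];T=T@np.array(c['T_tool_cam'])
        return K,np.array(c['D']),T[:3,:3],T[:3,3]
    return K,np.array(c['D']),R.from_euler('xyz',c['rotation']).as_matrix(),np.array(c['position'])
def at(C,uv,z):
    K,D,Rm,p=C; uv=np.array(uv,float).reshape(-1,1,2)
    d=cv2.undistortPoints(uv,K,D).reshape(-1,2); d=np.c_[d,np.ones(len(d))]@Rm.T
    z=np.broadcast_to(z,len(d)); return p+d*((z-p[2])/d[:,2])[:,None]
def px(C,P):
    K,D,Rm,p=C
    return cv2.projectPoints(np.array(P,float).reshape(-1,1,3),R.from_matrix(Rm.T).as_rotvec(),-Rm.T@p,K,D)[0].reshape(-1,2)
E
python3 - <<'E'
import cv2,numpy as np
from h import *
i=cv2.imread('pics/top0.png'); s=cv2.imread('pics/scene0.png')
a=cv2.resize(i[175:300,225:365],None,fx=4,fy=4,interpolation=2)   # 560x500
b=cv2.resize(i[230:330,390:515],(240,192),interpolation=2)
o=np.zeros((500,800,3),np.uint8);o[:,:560]=a;o[:192,560:]=b
c=cv2.resize(s[190:305,275:395],(240,230),interpolation=2);o[200:430,560:]=c
cv2.imwrite('pics/crop1.png',o)
# weight crop more exactly
cv2.imwrite('pics/crop2.png',cv2.resize(i[240:290,390:465],(750,500),interpolation=2))
C=cam('top')
print(at(C,[(293,237),(428,263),(482,307),(415,180),(165,172),(156,266)],[110,15,15,50,170,40]))
print(at(cam('scene'),[(340,245),(219,247)],[110,15]))
E
```

```text
[[ 507.84607906   -9.276646    110.        ]
 [ 442.33061982 -353.34196889   15.        ]
 [ 324.72971783 -489.43818658   15.        ]
 [ 653.90968479 -322.31433751   50.        ]
 [ 662.26457174  285.94596884  170.        ]
 [ 450.41478223  345.40729348   40.        ]]
[[ 520.81119324   -8.54699087  110.        ]
 [ 440.21979238 -351.12769313   15.        ]]
```

View pics/crop1.png

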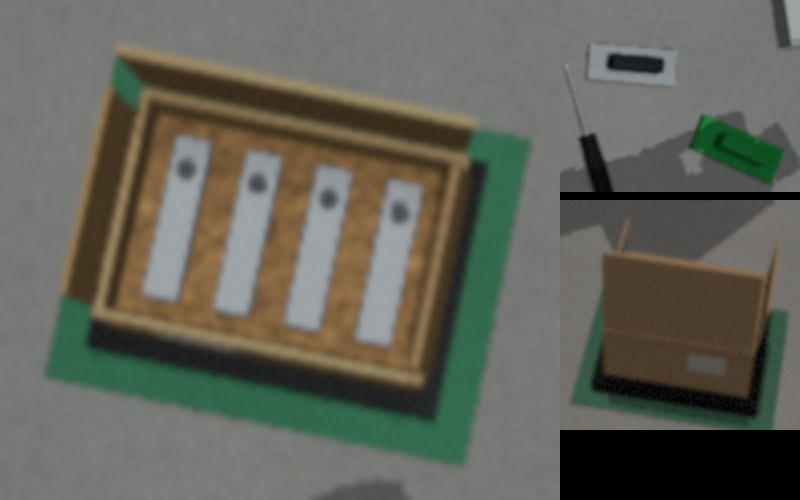

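View pics/crop2.png

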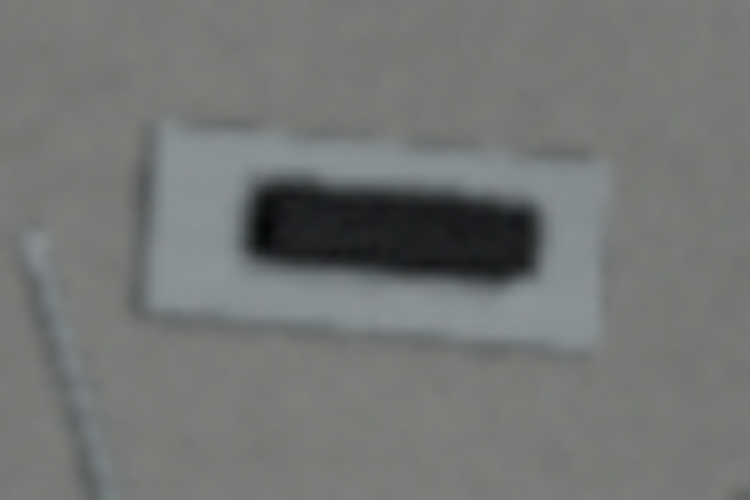

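Crop 1 shows the rim's outer corners at about (145,90), (470,155), (422,385) and (95,315). Both end flaps and the cover stand a little past upright. Crop 2 shows a bright steel plate with a black rib, so this is the weight, with corners (155,125), (608,158), (597,350) and (143,312). The green one stays where it is.

Run:
```python
from h import *
from scipy.optimize import least_squares
T=cam('top');S=cam('scene')
rim=np.array([(145,90),(470,155),(422,385),(95,315)])/4+[225,175]
cr=np.array([(605-560,328-200),(755-560,352-200)])/2+[275,190]
bot=np.array([(603-560,375-200),(752-560,397-200)])/2+[275,190]
top=np.array([(603-560,253-200),(765-560,277-200)])/2+[275,190]
def pts(p):
    x,y,a,h,c=p
    r=h+100
    A=[(70,100,r),(70,-100,r),(-70,-100,r),(-70,100,r)]
    B=[(70,100,r),(70,-100,r),(70,100,h),(70,-100,h)]
    Cc=[(70+140*np.cos(np.pi-c),98,r+6+140*np.sin(c)),(70+140*np.cos(np.pi-c),-98,r+6+140*np.sin(c))]
    f=lambda L:np.array(L)@np.array([[np.cos(a),np.sin(a),0],[-np.sin(a),np.cos(a),0],[0,0,1]])+[x,y,0]
    return f(A),f(B),f(Cc)
def res(p):
    A,B,Cc=pts(p)
    return np.r_[(px(T,A)-rim).ravel(),(px(S,B)[2:]-bot).ravel(),(px(S,Cc)-top).ravel(), (px(S,B)[:2]-cr).ravel()*.3]
s=least_squares(res,[510,-9,-.2,15,1.7],loss='soft_l1');print(s.x,np.round(s.fun,1))
w=at(T,np.array([(155,125),(608,158),(597,350),(143,312)])/10+[390,240],15.)
print(w.mean(0),np.linalg.norm(np.diff(w,axis=0),axis=1), np.arctan2(*(w[0]-w[1])[1::-1]),np.arctan2(*(w[3]-w[2])[1::-1]))
# end flap free edges in top: left top edge
print(at(T,np.array([(112,90),(65,295),(120,47),(475,120)])/4+[225,175],[s.x[3]+168,s.x[3]+168,s.x[3]+240,s.x[3]+240]))
```

```text
[ 5.15216445e+02 -1.58156433e+01 -2.19803012e-01  8.91716526e+00
 -2.30942050e-01] [ -0.2   0.6  -0.7  -0.    0.3  -0.9   0.5   0.6  71.4  13.7 -74.7  -8.1
  78.6  19.8 -71.4  -2.   22.1   4.8 -23.1  -2.2]
[ 440.76174708 -352.30479733   15.        ] [118.59595755  50.00515309 118.54759722] 1.472625001962168 1.4607898486456024
[[ 594.10672513   78.39537756  176.91716526]
 [ 476.18919499  106.8391506   176.91716526]
 [ 603.74828236   65.49168566  248.91716526]
 [ 558.63739241 -125.74245443  248.91716526]]
```

Run:
```python
from h import *
from scipy.optimize import least_squares
T=cam('top');S=cam('scene')
rim=np.array([(145,90),(470,155),(422,385),(95,315)])/4+[225,175]
cr=(np.array([(605-560,328-200),(755-560,352-200)])/2+[275,190])[::-1]
bot=(np.array([(603-560,375-200),(752-560,397-200)])/2+[275,190])[::-1]
top=(np.array([(603-560,253-200),(765-560,277-200)])/2+[275,190])[::-1]
tt=np.array([(120,47),(475,120)])/4+[225,175]
def pts(p):
    x,y,a,h,c=p
    r=h+100
    A=[(70,100,r),(70,-100,r),(-70,-100,r),(-70,100,r)]
    B=[(70,100,r),(70,-100,r),(70,100,h),(70,-100,h)]
    X=70-140*np.cos(c)
    Cc=[(X,98,r+6+140*np.sin(c)),(X,-98,r+6+140*np.sin(c))]
    f=lambda L:np.array(L)@np.array([[np.cos(a),np.sin(a),0],[-np.sin(a),np.cos(a),0],[0,0,1]])+[x,y,0]
    return f(A),f(B),f(Cc)
def res(p):
    A,B,Cc=pts(p)
    return np.r_[(px(T,A)-rim).ravel(),(px(S,B)[2:]-bot).ravel(),(px(S,Cc)-top).ravel(), (px(S,B)[:2]-cr).ravel()*.3,(px(T,Cc)-tt).ravel()]
s=least_squares(res,[510,-9,-.2,15,1.7],loss='soft_l1');print(s.x,np.round(s.fun,1))
x,y,a,h,c=s.x
# flap free edge angles: in carton frame
for n,uv,sg in(('L',[(112,90),(65,295)],1),):
  for e in (1.6,1.75,1.9,2.05):
    z=h+100+70*np.sin(e); P=at(T,np.array(uv)/4+[225,175],z)-[x,y,0]
    print(n,e,-P[:,0]*np.sin(a)+P[:,1]*np.cos(a)-100, -70*np.cos(e))
```

```text
[ 5.14105606e+02 -1.49418626e+01 -2.26812821e-01  2.20468263e+01
  1.53335029e+00] [-0.8 -0.2 -0.6 -0.1 -0.2 -0.4 -0.7  0.3 -2.7 -0.1 -0.1 -0.4 -1.1  0.1
 -1.   0.3 -0.3  0.2 -0.6  0.3 -1.2  0.2  0.2  0.1]
L 1.6 [6.5894434  7.77309659] 2.043966561090217
L 1.75 [6.75906654 7.9438135 ] 12.477223895464446
L 1.9 [7.16915986 8.35655121] 22.630269680445235
L 2.05 [7.81051356 9.00204051] 32.275088396369895
```

Request:
servo_tool(rows=[[0, 0, 6.35, 25.5, 43, -3, 1], [0, 0, 6.35, 25.5, 43, -3, 1], [0, 0, 6.35, 25.5, 43, -3, 1], [0, 0, 6.35, 25.5, 43, -3, 1], [0, 0, 6.35, 25.5, 43, -3, 1], [0, 0, 6.35, 25.5, 43, -3, 1], [0, 0, 6.35, 25.5, 43, -3, 1], [0, 0, 6.35, 26.5, 44, -7, 1], [0, 0, 0, 0, 0, 0, 1], [0, 0, 0, 0, 0, 0, 1]], grip_force=40)

```text
clock: 1.35
eef_pos: [447.3, -148.9, 177.3]
eef_rot: [-3.141, 0.0, 1.343]
wrist_force: [0.1, -0.2, 0.1]
finger_gap: 0.9
finger_force: 0.0
```

Request:
servo_tool(rows=[[0, 0, 0, 3.7, 16.1, 0, 1], [0, 0, 0, 3.7, 16.1, 0, 1], [0, 0, 0, 2.25, 9.75, -2.3, 1], [0, 0, 0, 2.25, 9.75, -2.3, 1], [0, 0, 0, 2.25, 9.75, -2.3, 1], [0, 0, 0, 1.5, 6.5, -6, 1], [0, 0, 0, 1.5, 6.5, -6, 1], [0, 0, 0, 1.5, 6.5, -6, 1], [0, 0, 0, 0.6, 2.4, -6, 1], [0, 0, 0, 0.6, 2.4, -6, 1], [0, 0, 0, 0, 0, 0, 1]])

```text
clock: 2.72
eef_pos: [467.2, -62.7, 140.0]
eef_rot: [-3.141, -0.0, 1.344]
wrist_force: [0.3, -0.3, 0.1]
finger_gap: 0.6
finger_force: 0.0
```

Run:
```python
from h import *
s=manip.camera('scene');w=manip.camera('wrist')
a=cv2.resize(s[170:310,250:410],(480,420),interpolation=2)
o=np.zeros((420,800,3),np.uint8);o[:,:480]=a;o[:240,480:]=cv2.resize(w,(320,240))
cv2.imwrite('pics/c3.png',o[:,:,::-1])
```

```text
(no output)
```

View pics/c3.png

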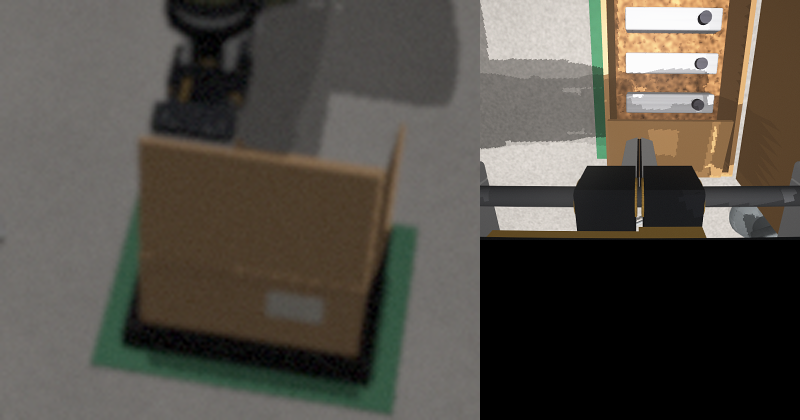

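Request:
servo_tool(rows=[[0, 0, 0, 0, 0, 38, 1], [0, 0, 0, 0, 0, 40, 1], [0, 0, 0, 11.6, 50.4, 0, 1], [0, 0, 0, 11.6, 50.4, 0, 1], [0, 0, 0, 11.6, 50.4, 0, 1], [0, 0, 0, 11.6, 50.4, 0, 1], [0, 0, 0, 0, 0, -20, 1], [0, 0, 0, 0, 0, -21, 1], [0, 0, 0, 0, 0, 0, 1]])

```text
clock: 3.95
eef_pos: [513.2, 138.6, 176.5]
eef_rot: [-3.139, 0.001, 1.343]
wrist_force: [-0.1, 0.2, 0.3]
finger_gap: 0.2
finger_force: 0.0
```

Request:
servo_tool(rows=[[0, 0, 0, -4.2, -18.2, 0, 1], [0, 0, 0, -4.2, -18.2, 0, 1], [0, 0, 0, -2.25, -9.75, -2.3, 1], [0, 0, 0, -2.25, -9.75, -2.3, 1], [0, 0, 0, -2.25, -9.75, -2.3, 1], [0, 0, 0, -1.5, -6.5, -6, 1], [0, 0, 0, -1.5, -6.5, -6, 1], [0, 0, 0, -1.5, -6.5, -6, 1], [0, 0, 0, -0.6, -2.4, -6, 1], [0, 0, 0, -0.6, -2.4, -6, 1], [0, 0, 0, 0, 0, -4, 1], [0, 0, 0, 0, 0, 0, 1]])

```text
clock: 5.45
eef_pos: [492.9, 48.8, 136.3]
eef_rot: [-3.141, 0.0, 1.343]
wrist_force: [0.4, -0.5, -0.5]
finger_gap: 0.4
finger_force: 0.0
```

Request:
servo_tool(rows=[[0, 0, 0, 0, 0, -2, 1], [0, 0, 0, 0, 0, -2, 1], [0, 0, 0, 0, 0, -2, 1], [0, 0, 0, 0, 0, 0, 1]])

```text
clock: 5.95
eef_pos: [493.0, 48.8, 130.5]
eef_rot: [-3.142, -0.0, 1.343]
wrist_force: [-0.3, -0.5, 0.1]
finger_gap: 0.2
finger_force: 0.2
```

Request:
servo_tool(rows=[[0, 0, 0, 0, 0, 55, 1], [0, 0, 0, 0, 0, 55, 1], [0, 0, 0, 0, 0, 55, 1], [0, 0, 0, 0, 0, 0, 1]])

```text
clock: 6.45
eef_pos: [494.0, 49.0, 299.3]
eef_rot: [3.135, -0.002, 1.344]
wrist_force: [-1.5, 0.3, -1.1]
finger_gap: 0.5
finger_force: 0.0
```

Run:
```python
from h import *
s=manip.read_state();print(s['eef_pos'],s['wrist_force'])
a=manip.camera('top');w=manip.camera('wrist');sc=manip.camera('scene')
o=np.zeros((480,800,3),np.uint8);o[:240,:320]=cv2.resize(w,(320,240));o[:480,320:]=cv2.resize(sc[170:310,265:405],(480,480),interpolation=2)
o[240:,:320]=cv2.resize(a[170:300,210:383],(320,240),interpolation=2)
cv2.imwrite('pics/c4.png',o[:,:,::-1])
```

```text
[494.01494246  49.04448699 299.33563284] [-1.46550743  0.32241811 -1.08306156]
```

View pics/c4.png

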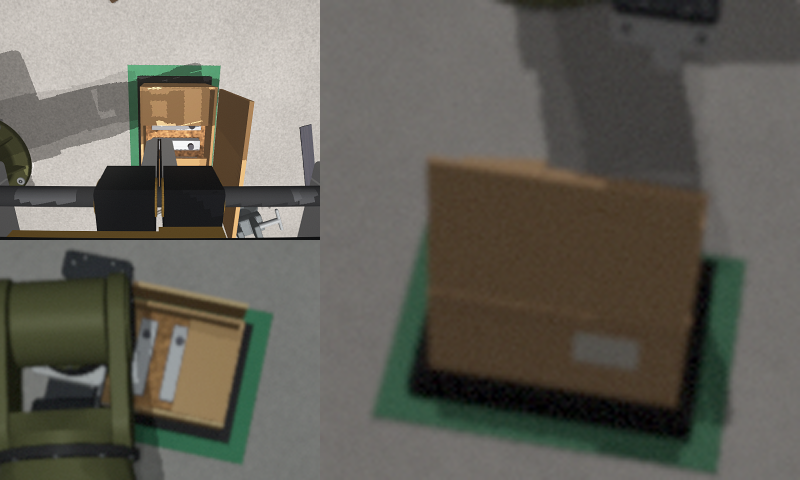

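Request:
servo_tool(rows=[[0, 0, 0, 46.7, -30.5, 0, 1], [0, 0, 0, 46.7, -30.5, 0, 1], [0, 0, 0, 46.7, -30.5, 0, 1], [0, 0, 0, 0, 0, 0, 1], [0, 0, 0, 0, 0, -30, 1], [0, 0, 0, 0, 0, -26, 1], [0, 0, 0, 0, 0, 0, 1]])

```text
clock: 7.48
eef_pos: [631.8, -42.1, 237.2]
eef_rot: [-3.137, 0.0, 1.344]
wrist_force: [0.1, 0.6, 1.2]
finger_gap: 0.5
finger_force: 0.0
```

Request:
servo_tool(rows=[[0, 0, 0, -16.6, 3.8, 0, 1], [0, 0, 0, -16.6, 3.8, 0, 1], [0, 0, 0, -13.3, 3.1, -2, 1], [0, 0, 0, -13.3, 3.1, -2, 1], [0, 0, 0, -13.3, 3.1, -2, 1], [0, 0, 0, -10.1, 2.3, -5.3, 1], [0, 0, 0, -10.1, 2.3, -5.3, 1], [0, 0, 0, -10.1, 2.3, -5.3, 1], [0, 0, 0, -7.5, 1.7, -8, 1], [0, 0, 0, -7.5, 1.7, -8, 1], [0, 0, 0, -7.5, 1.7, -8, 1], [0, 0, 0, 0, 0, 0, 1]])

```text
clock: 8.98
eef_pos: [506.9, -13.5, 194.2]
eef_rot: [3.141, -0.0, 1.344]
wrist_force: [0.2, -0.4, -0.3]
finger_gap: 0.5
finger_force: 0.0
```

Request:
servo_tool(rows=[[0, 0, 0, -3.9, 0.9, -8, 1], [0, 0, 0, -3.9, 0.9, -8, 1], [0, 0, 0, -3.9, 0.9, -8, 1], [0, 0, 0, -2, 0.5, -8, 1], [0, 0, 0, -2, 0.5, -8, 1], [0, 0, 0, 0, 0, -4, 1], [0, 0, 0, 0, 0, 0, 1]])

```text
clock: 9.85
eef_pos: [491.2, -9.9, 150.0]
eef_rot: [-3.14, -0.0, 1.344]
wrist_force: [-1.1, 1.3, 2.5]
finger_gap: 0.4
finger_force: 1.2
```

Request:
servo_tool(rows=[[0, 0, 0, 0, 0, -2, 1], [0, 0, 0, 0, 0, -2, 1], [0, 0, 0, 0, 0, -2, 1], [0, 0, 0, 0, 0, 0, 1]])

```text
clock: 10.35
eef_pos: [491.1, -9.9, 144.2]
eef_rot: [-3.14, -0.0, 1.344]
wrist_force: [-5.0, 1.6, 7.9]
finger_gap: 0.8
finger_force: 3.6
```

Request:
servo_tool(rows=[[0, 0, 0, 0, 0, -1, 1], [0, 0, 0, 0, 0, -1, 1], [0, 0, 0, 0, 0, 0, 1]])

```text
clock: 10.72
eef_pos: [491.1, -9.9, 142.3]
eef_rot: [-3.14, -0.0, 1.344]
wrist_force: [-5.4, 1.2, 8.5]
finger_gap: 0.4
finger_force: 4.1
```

Request:
servo_tool(rows=[[0, 0, 0, 0, 0, -1, 1], [0, 0, 0, 0, 0, -1, 1], [0, 0, 0, 0, 0, 0, 1]])

```text
clock: 11.1
eef_pos: [491.0, -9.9, 140.2]
eef_rot: [-3.14, -0.0, 1.344]
wrist_force: [-5.8, 2.1, 9.1]
finger_gap: 0.5
finger_force: 4.6
```

Request:
servo_tool(rows=[[0, 0, 0, 0, 0, -1, 1], [0, 0, 0, 0, 0, -1, 1], [0, 0, 0, 0, 0, -1, 1], [0, 0, 0, 0, 0, 0, 1]])

```text
clock: 11.6
eef_pos: [490.9, -9.8, 137.4]
eef_rot: [-3.14, -0.0, 1.344]
wrist_force: [-7.8, 1.9, 11.4]
finger_gap: 0.5
finger_force: 5.7
```

Request:
servo_tool(rows=[[0, 0, 0, 0, 0, -1, 1], [0, 0, 0, 0, 0, -1, 1], [0, 0, 0, 0, 0, 0, 1]])

```text
clock: 11.98
eef_pos: [491.0, -9.8, 136.8]
eef_rot: [-3.141, -0.0, 1.344]
wrist_force: [-16.0, 2.3, 28.6]
finger_gap: 0.6
finger_force: 14.6
```

Request:
servo_tool(rows=[[0, 0, 0, 0, 0, 10, 1], [0, 0, 0, 0, 0, 40, 1], [0, 0, 0, 0, 0, 55, 1], [0, 0, 1.2, -8.4, -57, 0, 0.3], [0, 0, 1.2, -8.4, -57, 0, 0.3], [0, 0, 1.2, -8.4, -57, 0, 0.3], [0, 0, 1.2, -8.4, -57, -10, 0.3], [0, 0, 1.2, -8.4, -57, -10, 0.3], [0, 0, 1.1, -8.2, -57.4, -20, 0.3], [0, 0, 0, 0, 0, 0, 0.3], [0, 0, 0, 0, 0, 0, 0.3]])

```text
clock: 13.35
eef_pos: [441.3, -352.1, 199.8]
eef_rot: [-3.141, -0.0, 1.467]
wrist_force: [0.6, 0.3, 0.0]
finger_gap: 65.8
finger_force: 0.0
```

Run:
```python
from h import *
s=manip.read_state();print(s['eef_pos'],s['eef_rot'],s['wrist_force'],s['finger_gap'])
np.save('ws.npy',np.r_[s['eef_pos'],s['eef_rot']])
w=manip.camera('wrist');t=manip.camera('scene');cv2.imwrite('pics/w5raw.png',w[:,:,::-1])
C=cam('wrist',s)
a=-.104;c,n=np.cos(a),np.sin(a)
P=[(440.8+X*c-Y*n,-352.3+X*n+Y*c,z) for X,Y,z in[(25,60,15),(25,-60,15),(-25,-60,15),(-25,60,15),(10,35,52),(10,-35,52),(-10,-35,52),(-10,35,52)]]
print(px(C,P).round())
o=np.zeros((480,800,3),np.uint8);o[:,:640]=w;o[:160,640:]=t[180:340,265:425];
cv2.imwrite('pics/c5.png',o[:,:,::-1])
```

```text
[ 441.3009592  -352.12295586  199.78092126] [-3.14114398e+00 -4.87436997e-04  1.46692143e+00] [0.62532692 0.30404099 0.04572774] 65.75319189952614
[[345. 153.]
 [343. 276.]
 [293. 276.]
 [291. 153.]
 [330. 185.]
 [329. 264.]
 [307. 264.]
 [306. 185.]]
```

View pics/c5.png

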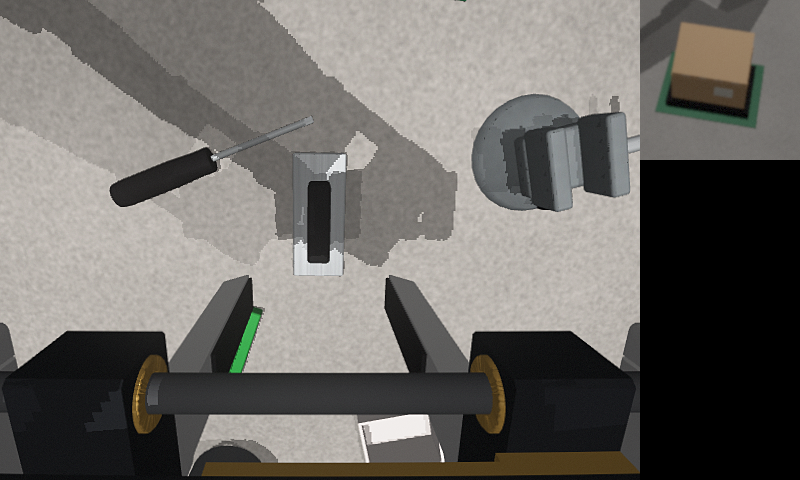

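Request:
servo_tool(rows=[[0, 0, 0, -0.5, 0, -50, 0.3], [0, 0, 0, 0, 0, -50, 0.3], [0, 0, 0, 0, 0, -50, 0.3], [0, 0, 0, 0, 0, -25, 0.3], [0, 0, 0, 0, 0, -5, 0.3], [0, 0, 0, 0, 0, 0, 1], [0, 0, 0, 0, 0, 0, 1], [0, 0, 0, 0, 0, 0, 1], [0, 0, 0, 0, 0, 0, 1], [0, 0, 0, 0, 0, 0, 1], [0, 0, 0, 0, 0, 0, 1]], grip_force=55)

```text
clock: 14.82
eef_pos: [440.9, -352.6, 20.0]
eef_rot: [3.141, 0.0, 1.467]
wrist_force: [0.4, 0.5, 2.6]
finger_gap: 19.8
finger_force: 55.0
```

Request:
servo_tool(rows=[[0, 0, 0, 0, 0, 20, 1], [0, 0, 0, 0, 0, 50, 1], [0, 0, 0, 0, 0, 50, 1], [0, 0, 0, 0, 0, 50, 1], [0, 0, 0, 0, 0, 50, 1], [0, 0, -1.2, 11, 50, 7, 1], [0, 0, -1.2, 12, 56, 7, 1], [0, 0, -1.2, 12, 56, 6, 1], [0, 0, -1.2, 12, 56, 0, 1], [0, 0, -1.2, 12, 56, 0, 1], [0, 0, -1.05, 10.2, 50, 0, 1], [0, 0, 0, 4, 13.7, 0, 1], [0, 0, 0, 0, 0, 0, 1]])

```text
clock: 16.45
eef_pos: [513.7, -14.3, 258.8]
eef_rot: [-3.14, 0.0, 1.346]
wrist_force: [0.4, -0.4, -7.7]
finger_gap: 19.6
finger_force: 55.0
```

Run:
```python
from h import *
s=manip.read_state();print(s['eef_pos'],s['eef_rot'],s['wrist_force'],s['finger_gap'])
w=manip.camera('wrist');t=manip.camera('scene')
C=cam('wrist',s)
a=-.227;c,n=np.cos(a),np.sin(a)
P=lambda L:px(C,[(514.1+X*c-Y*n,-14.9+X*n+Y*c,z) for X,Y,z in L]).round()
print('rim-ish bottom corners',P([(70,100,126),(70,-100,126),(-70,-100,126),(-70,100,126)]))
X=70-140*np.cos(.5);print('cover edge at .5',P([(70,98,132),(X,98,132+72),(X,-98,132+72),(70,-98,132)]))
o=np.zeros((480,800,3),np.uint8);o[:,:640]=w;o[:160,640:]=t[180:340,265:425];
cv2.imwrite('pics/c6.png',o[:,:,::-1])
```

```text
[513.69765445 -14.30207077 258.81078957] [-3.13963572e+00  4.35353448e-04  1.34582086e+00] [ 0.43422637 -0.40829613 -7.66579454] 19.637299377117152
rim-ish bottom corners [[411. 103.]
 [397. 338.]
 [241. 338.]
 [228. 102.]]
cover edge at .5 [[413. 105.]
 [228.  94.]
 [244. 391.]
 [399. 340.]]
```

View pics/c6.png

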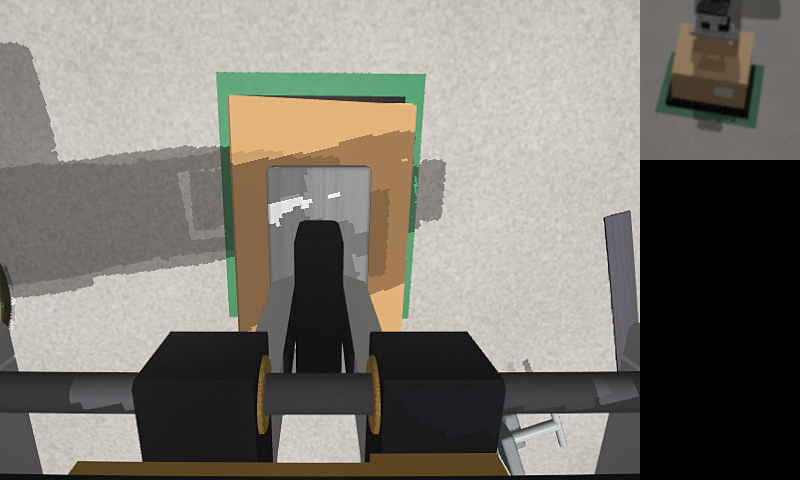

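Request:
servo_tool(rows=[[0, 0, 0, 0.5, -0.5, -20, 1], [0, 0, 0, 0, 0, -20, 1], [0, 0, 0, 0, 0, -6, 1], [0, 0, 0, 0, 0, -6, 1], [0, 0, 0, 0, 0, -6, 1], [0, 0, 0, 0, 0, -6, 1], [0, 0, 0, 0, 0, -6, 1], [0, 0, 0, 0, 0, -6, 1], [0, 0, 0, 0, 0, -5, 1], [0, 0, 0, 0, 0, -5, 1], [0, 0, 0, 0, 0, -4, 1], [0, 0, 0, 0, 0, 0, 1]])

```text
clock: 18.05
eef_pos: [514.3, -15.3, 169.1]
eef_rot: [-3.141, 0.0, 1.344]
wrist_force: [0.5, 0.6, -6.1]
finger_gap: 19.5
finger_force: 55.0
```

Request:
servo_tool(rows=[[0, 0, 0, 0, 0, -3, 1], [0, 0, 0, 0, 0, -3, 1], [0, 0, 0, 0, 0, -2, 1], [0, 0, 0, 0, 0, -1, 1], [0, 0, 0, 0, 0, 0, 1]])

```text
clock: 18.68
eef_pos: [514.5, -15.3, 160.6]
eef_rot: [-3.141, 0.0, 1.344]
wrist_force: [-3.7, 0.9, -1.2]
finger_gap: 19.6
finger_force: 55.0
```

Request:
servo_tool(rows=[[0, 0, 0, 0, 0, -1, 1], [0, 0, 0, 0, 0, -1, 1], [0, 0, 0, 0, 0, 0, 1]])

```text
clock: 19.05
eef_pos: [514.5, -15.3, 158.6]
eef_rot: [-3.142, 0.0, 1.344]
wrist_force: [-3.4, 2.1, -0.6]
finger_gap: 19.7
finger_force: 55.0
```

Request:
servo_tool(rows=[[0, 0, 0, 0, 0, -1, 1], [0, 0, 0, 0, 0, -1, 1], [0, 0, 0, 0, 0, 0, 1]])

```text
clock: 19.42
eef_pos: [514.5, -15.3, 157.1]
eef_rot: [3.141, -0.0, 1.344]
wrist_force: [-6.7, 1.7, 6.9]
finger_gap: 19.9
finger_force: 55.0
```

Request:
servo_tool(rows=[[0, 0, 0, 0, 0, -0.6, 1], [0, 0, 0, 0, 0, 0, 1], [0, 0, 0, 0, 0, 0, 1]])

```text
clock: 19.8
eef_pos: [514.6, -15.3, 157.0]
eef_rot: [3.141, -0.0, 1.344]
wrist_force: [-8.4, 1.7, 11.5]
finger_gap: 19.8
finger_force: 55.0
```

Request:
servo_tool(rows=[[0, 0, 0, 0, 0, -0.8, 1], [0, 0, 0, 0, 0, 0, 1], [0, 0, 0, 0, 0, 0, 1]])

```text
clock: 20.18
eef_pos: [514.6, -15.3, 156.9]
eef_rot: [3.14, -0.0, 1.344]
wrist_force: [-13.3, 2.1, 19.5]
finger_gap: 19.6
finger_force: 55.0
```

Request:
servo_tool(rows=[[0, 0, 0, 0, 0, 0, 0.6], [0, 0, 0, 0, 0, 0, 0.6], [0, 0, 0, 0, 0, 0, 0.5], [0, 0, 0, 0, 0, 0, 0.5], [0, 0, 0, 0, 0, 0, 0.5]])

```text
clock: 20.8
eef_pos: [514.5, -15.3, 155.3]
eef_rot: [3.142, 0.0, 1.344]
wrist_force: [-0.1, -1.0, 0.6]
finger_gap: 46.7
finger_force: 0.0
```

Released with almost no force left on the wrist. I'll lift straight up, back away and look.

Request:
servo_tool(rows=[[0, 0, 0, 0, 0, 10, 0.5], [0, 0, 0, 0, 0, 30, 0.5], [0, 0, 0, 0, 0, 50, 0.5], [0, 0, 0, 0, 0, 50, 0.5], [0, 0, 0, -20, -50, 0, 0.5], [0, 0, 0, -20, -55, 0, 0.5], [0, 0, 0, -20, -55, 0, 0.5], [0, 0, 0, -20, -55, 0, 0.5], [0, 0, 0, 0, 0, 0, 0.5]])

```text
clock: 21.92
eef_pos: [433.1, -233.1, 295.9]
eef_rot: [3.141, 0.0, 1.34]
wrist_force: [0.3, 0.1, -0.4]
finger_gap: 46.9
finger_force: 0.0
```

Run:
```python
from h import *
s=manip.read_state();print(s['eef_pos'],s['wrist_force'])
t=manip.camera('top');c=manip.camera('scene');w=manip.camera('wrist')
T=cam('top')
a=-.227;co,n=np.cos(a),np.sin(a)
print(px(T,[(514.1+X*co-Y*n,-14.9+X*n+Y*co,137) for X,Y in[(70,98),(70,-98),(-70,-98),(-70,98)]]).round(1))
o=np.zeros((600,800,3),np.uint8);o[:360,:400]=cv2.resize(t[180:288,240:360],(400,360),interpolation=2)
o[:360,400:]=cv2.resize(c[190:298,280:400],(400,360),interpolation=2);o[360:,:320]=cv2.resize(w,(320,240))
o[360:,400:]=cv2.resize(t[60:420,0:600],(400,240),interpolation=3)
cv2.imwrite('pics/c7.png',o[:,:,::-1])
```

```text
[ 433.13922365 -233.09111242  295.92077263] [ 0.2843949   0.14440189 -0.40541298]
[[260.6 196.2]
 [341.4 212.5]
 [329.7 270.4]
 [248.1 253.7]]
```

View pics/c7.png

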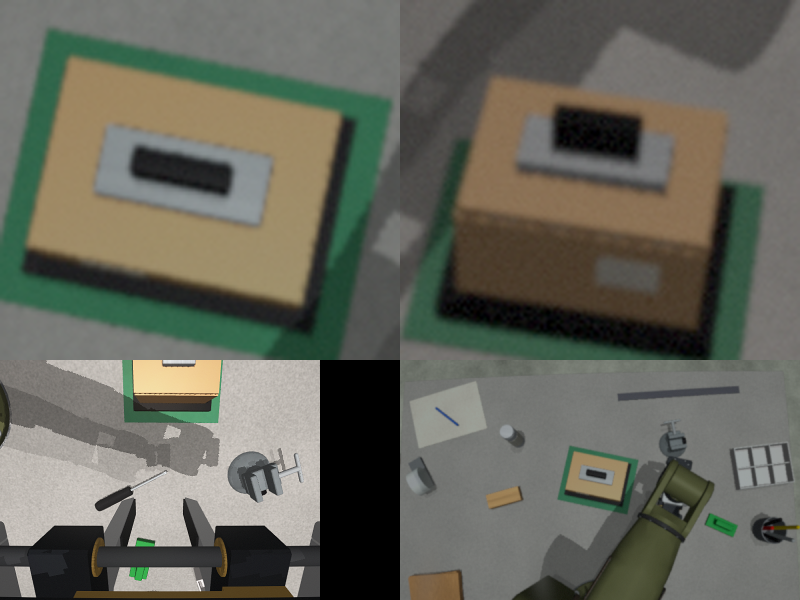

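```bash
python3 -c "
from cell import manip
print(manip.sign_off())"
```

```text
the job is handed in; nothing more can be done
None
```

The carton is shut and handed in at about 22 s: both end flaps were folded in first, then the cover, and the weight sits flat, grip up, within a few mm of the middle of the cover. The bystanders were not touched.

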